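Guard shut, extraction on, start the bench drill without touching the switches

TASK

Get the bench drill running: push its clear orange-framed guard gently shut with the fingers, without gripping it, then work the touch-free switches, first the dust extractor (blue ring), then the drill (green ring), each by pointing straight down at the black window with the fingertips a couple of centimetres above it and keeping still there for two seconds. Touch no switch, keep your hand from over the lamp's switch (yellow ring) and from over the drill's until the guard is shut, and leave everything else on the bench where it is. Finish with the hand well clear of the switches.

Things in the scene. Friction and masses are not known exactly. Their poses are not given: they have to be found in the camera images.
- drill: bench drill fixed to the bench, 490 mm high; origin on the bench under its bit, front -x towards the robot, z up. Grey base 330 x 250 x 12 mm (x -120 to +210), black column at x = +150, head from 214 mm up (nothing of it in front of x = -40), vise with a wood blank under the bit. Carries the guard on a post at x = -110, y = -112 mm, 14 mm thick, top at 244 mm.
- guard (a joint): angle (rad) of the clear guard about its upright post: 0 = shut, at its stop, panel along the drill's +y; grows (counter-clockwise from above, to 1.75) as the free edge swings out to the drill's -x. Starts 0.6 to 1.15. Stays where left; about 0.22 N m turns it (1.5 N at guard_push). It is shut by pushing on its outer face (its own -x side); over 35 N of push or pinch is too much.
- guard_hinge (a point): on the hinge axis, at the height of the guard's top edge (230 mm above the bench). Axes turn with the guard: y along the panel to its free edge (228 mm from the axis), -x out of the outer face, z up.
- guard_push (a point): on the guard's outer face at its top edge, 230 mm above the bench, 165 mm from the hinge axis along the panel, 5 mm in front of the panel's mid plane. The guard is a 4 mm clear panel in a 10 mm thick orange frame (top rail 14 mm high), 180 mm high, lower edge 50 mm above the bench. Axes as guard_hinge.
- fan_switch: touch-free switch of the dust extractor: grey box 90 x 90 x 52 mm fixed to the bench, steel plate on top, in it a round black window (38 mm across) inside a blue ring (62 mm across), white fan sign in the window, a blue stripe on the sides. Origin: centre of its underside on the bench, z up.
- drill_switch: touch-free switch of the drill: grey box 90 x 90 x 52 mm fixed to the bench, steel plate on top, in it a round black window (38 mm across) inside a green ring (62 mm across), white drill bit sign in the window, a green stripe on the sides. Origin: centre of its underside on the bench, z up.
- lamp_switch: touch-free switch of the work lamp: grey box 90 x 90 x 52 mm fixed to the bench, steel plate on top, in it a round black window (38 mm across) inside a yellow ring (62 mm across), white bulb sign in the window, a yellow stripe on the sides. Origin: centre of its underside on the bench, z up.
- fan_switch_eye (a point): centre of the top of the window of the dust extractor's switch, 58.5 mm above the bench; z up. The switch answers to fingertips held still 5 to 45 mm straight above this point, within 20 mm of it sideways.
- drill_switch_eye (a point): centre of the top of the window of the drill's switch, 58.5 mm above the bench; z up. The switch answers to fingertips held still 5 to 45 mm straight above this point, within 20 mm of it sideways.
- lamp_switch_eye (a point): centre of the top of the window of the lamp's switch, 58.5 mm above the bench; z up. The switch answers to fingertips held still 5 to 45 mm straight above this point, within 20 mm of it sideways. To be left alone.
- plate: white plate, 210 mm across, 22 mm high, loose, beyond the switches, with three wood chips on it. Origin: centre of its underside.
- chip_a: dark wood chip, 60 x 22 x 20 mm, loose on the plate. Origin: underside.
- chip_b: paler wood chip, 52 x 22 x 20 mm, loose on the plate. Origin: underside.
- chip_c: dark wood chip, 46 x 22 x 20 mm, loose on the plate. Origin: underside.
- brush: flat hand brush with a wooden handle lying in front of the switches, loose, under 30 mm high. Origin: underside.
- jar: amber jar with a wooden cap, 52 mm across, 46 mm high, loose, in front of the drill. Origin: underside.
- cup: steel cup, 68 mm across, 55 mm high, loose, left of the drill. Origin: underside.
- blank: dark wood blank, 90 x 45 x 45 mm, loose, left of the drill. Origin: underside.

How it is judged:
On the way, in this order (a step that is already met when the one before it is completed fails the run):
1. the guard is shut (value of joint guard below 0.08 rad), for 0.3 s.
2. fingertips held just above the window of the dust extractor's switch (blue) for 1.5 s, guard shut (value of joint guard below 0.08 rad and horizontal distance between the grasp point and fan_switch_eye below 0.025 m and z of the grasp point in the frame of fan_switch_eye between 0.022 and 0.07 m), for 1.5 s.
3. fingertips held just above the window of the drill's switch (green) for 1.5 s, guard shut (value of joint guard below 0.08 rad and horizontal distance between the grasp point and drill_switch_eye below 0.025 m and z of the grasp point in the frame of drill_switch_eye between 0.022 and 0.07 m), for 1.5 s.
At the end, for the whole second after the job is handed in: The guard is shut to within 0.08 rad, the hand (the point between the finger pads) is more than 100 mm from every switch window, and every loose thing rests within 20 mm of where it was (value of joint guard below 0.08 rad and distance between the grasp point and fan_switch_eye above 0.1 m and distance between the grasp point and drill_switch_eye above 0.1 m and distance between the grasp point and lamp_switch_eye above 0.1 m and distance of each of plate, chip_a, chip_b, chip_c, brush, jar, cup, blank from where it was at the start of the episode below 0.02 m and linear speed of each of plate, chip_a, chip_b, chip_c, brush, jar, cup, blank below 0.02 m/s); the robot touches nothing.
It fails at once if a switch touched (contact force between anything else and fan_switch above 0.3 N or contact force between anything else and drill_switch above 0.3 N or contact force between anything else and lamp_switch above 0.3 N).
It fails at once if hand over the lamp's switch (point between the pads within 60 mm of its window) (distance between the grasp point and lamp_switch_eye below 0.06 m).
It fails at once if hand over the drill's switch with the guard open (value of joint guard above 0.15 rad and distance between the grasp point and drill_switch_eye below 0.06 m).
It fails at once if the guard or drill gripped, or pushed with more than 35 N (contact force between any of the fingers, the arm and drill above 35 N).
It fails at once if a bystander lifted, pushed away or knocked over (distance of any of plate, chip_a, chip_b, chip_c, brush, jar, cup, blank from where it was at the start of the episode above 0.02 m or angle between any of jar, cup, plate's own z axis and vertical above 0.4 rad).
It also fails if it takes over 56 s, if anything falls off the work surface, if the arm or the gripper's body presses on something with over 40 N, if the wrist force passes 120 N, or if a joint passes its speed limit or range.

ROBOT

A 6-joint arm with a two-finger parallel gripper is mounted at the origin on the work surface. World frame = base frame: x ahead of the robot, y to its left, z up, the work surface at z = 0. Lengths are in m, angles in rad, forces in N, time in s.
With the tool pointing down it reaches from about 0.35 to 0.975 m from the base axis. Payload 4.9 kg.
Tool frame: the origin (TCP) lies midway between the tips of the shut fingers; the grasp point (between the pads) lies ctrl.grip_point_offset behind it (ctrl.grip_point_offset is the distance from the TCP to the grasp point, in m); x points along the fingers, y is the direction in which the jaws open and shut, and the axes are right-handed (so a half turn about x gives the same grasp; the last joint's range is limited). The gripper opens to 85 mm and grips with 20 to 120 N. Pads are 22 mm wide; open, the fingers measure 114 mm over their backs; the gripper's body (76 mm by 85 mm) begins 54 mm behind the grasp point. The pads swing forward as they close: fully open they stand 13 mm farther back than shut.
Start: joints at [-1.278, 0.053, 1.613, -0, 1.476, -0.119], TCP at [0.25, -0.573, 0.231] pointing down, gripper open.
Joint ranges: [-3.01, 3.01], [-1.01, 2.22], [0.06, 2.58], [-1.02, 4.17], [0.09, 2.62], [-3.14, 3.14]. Speed limits (rad/s): [2.57, 2.57, 3.14, 3.14, 3.14, 3.14].

INTERFACE

Orientations are given as a rotation vector (axis times angle).
In Python, from station import ctrl gives the robot as it stands. The module is installed in compiled form; this text tells all that it offers.
- The arm moves only by the tool drive_tool, never from a script. Its argument "commands" is text: rows parted by semicolons, each of 5 numbers parted by spaces: the closure, from -1 (fully open) to 1 (shut), so that 0 is half open, then the shift along the tool's x, y, z in units of 40 mm (1.0 is 40 mm), then the turn about the tool's x in units of 5 degrees (1.0 is 5 degrees). A call has 1 to 8 rows; each row is the pose to reach, as a shift and turn from the pose commanded when the call began, along the tool's axes at that moment; what a row does not reach only later rows make up. A row lasts 1/12 s, in which the tool goes at most 41.7 mm and 7.16 degrees, less where a joint would pass 70% of its speed; a pose out of reach is approached as far as the arm can. A call with a gripper value outside its range is refused whole. The fingers move at their own pace and stop on an object; "newtons" is the grip in N (left out, the last holds). Time passes only in rows, so rows that repeat a pose let the fingers close. It gives the time, the measured TCP pose, the force and the opening at its end, in the units of the state.
- ctrl.get_obs(): the state, without advancing time (a new reading comes with each control period).
- ctrl.get_image(name): name is "scene" or "top"; returns (picture, depth): 420x560x3 uint8, blue, green, red; 420x560 float32, m along the optical axis (not along the pixel's ray), 0 where there is no reading.
- ctrl.camera_info(name): a dict with "K" (3x3 intrinsics, pixels), "T" (4x4, takes a point from camera to world coordinates). Camera axes: x right, y down, z forward; pixel columns grow to the right and rows downward; lengths in m; the calibration is good to about 2 mm. A picture is of the moment at which its call begins. camera_info takes no time and is no camera call.
- ctrl.finish_job(): hands the job in, once; it reports no verdict.
The state is a dict: "t": time; "q": joint angles; "dq": joint speeds; "effort": joint torques, N m; "tool_pos": TCP position; "tool_rot": TCP orientation; "contact_force": force on the tool from outside, world axes, zero at the start; "wrist_torque": the same for the moment, N m; "opening": finger opening in m.
Only numpy, scipy, OpenCV 4.12 (cv2) and the standard library are available. Lean on these libraries where they do the work, as an engineer would, in place of code of your own. Each camera call takes 0.05 s, during which the arm holds its last target.

## Working session

There is one attempt and no reset: what is moved stays moved. The work goes in short steps, Python scripts to look and compute and a tool call to move; the robot and the scene stay as the last step left them, time stands still between calls to the robot, and variables do not carry over. Pictures are saved under pics/ and viewed, and the job is handed in when it is done.

Besides the shell and the picture viewer there is one more tool, called after ">>>" in YAML: its name, and indented under it one key for each argument. drive_tool: Moves the arm, as the interface text tells. Its arguments: {"type":"object","properties":{"commands":{"type":"string"},"newtons":{"type":"number"}},"required":["commands"]}

```bash
mkdir -p pics; ls; python3 - <<'E'
from station import ctrl
import cv2,numpy as np
np.set_printoptions(precision=4,suppress=True)
print(ctrl.get_obs(), ctrl.grip_point_offset)
for n in("scene","top"):
    im,d=ctrl.get_image(n); cv2.imwrite(f"pics/{n}0.png",im); np.savez(f"{n}0.npz",im=im,d=d)
    print(n,ctrl.camera_info(n))
E
```

```text
pics
{'t': 0.0, 'q': array([-1.278 ,  0.0534,  1.6143, -0.    ,  1.476 , -0.119 ]), 'dq': array([-0.0016,  0.0009, -0.0007,  0.0007,  0.0006,  0.0006]), 'effort': array([ -0.0008, -39.3676, -37.0179,  -0.0002,   0.0069,   0.    ]), 'tool_pos': array([ 0.25  , -0.5722,  0.2301]), 'tool_rot': array([ 1.9953,  0.4188, -1.9956]), 'contact_force': array([-0.0378, -0.3601,  0.6617]), 'wrist_torque': array([ 0.0436, -0.0251, -0.0283]), 'opening': 0.08537080243438305} 0.0187
scene {'K': array([[488.055 ,   0.    , 275.8142],
       [  0.    , 488.055 , 220.9669],
       [  0.    ,   0.    ,   1.    ]]), 'T': array([[ 0.8397,  0.3951, -0.3725,  1.0276],
       [ 0.5428, -0.6312,  0.554 , -0.639 ],
       [-0.0162, -0.6674, -0.7445,  1.0998],
       [ 0.    ,  0.    ,  0.    ,  1.    ]])}
top {'K': array([[515.9631,   0.    , 285.2937],
       [  0.    , 515.9631, 214.5723],
       [  0.    ,   0.    ,   1.    ]]), 'T': array([[ 0.0284, -0.9927,  0.1175,  0.392 ],
       [-0.9995, -0.0294, -0.007 ,  0.042 ],
       [ 0.0104, -0.1172, -0.993 ,  1.4199],
       [ 0.    ,  0.    ,  0.    ,  1.    ]])}
```

View pics/scene0.png

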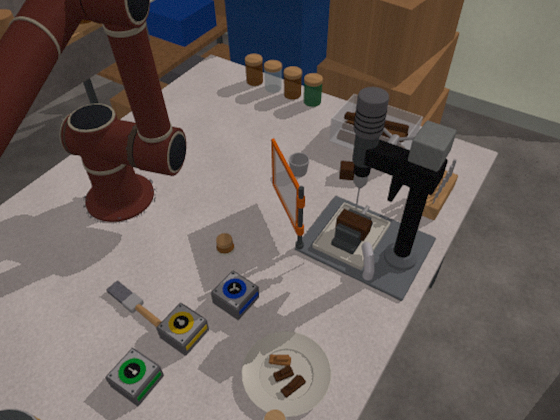

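View pics/top0.png

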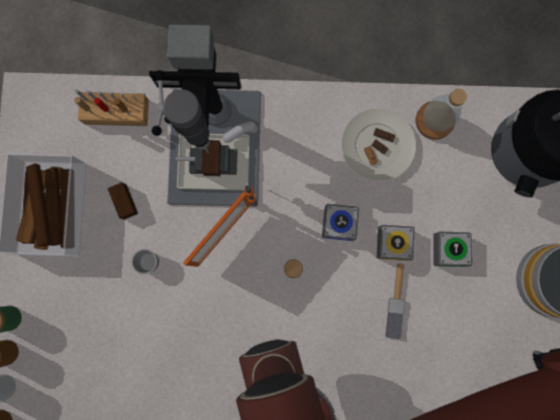

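The scene picture shows the guard open (orange frame around (285,190)), with the switches at blue (235,290), yellow (182,323) and green (134,372). In the top picture the hinge is near (250,197), the guard's free edge near (188,262), and the eyes are blue (341,221), yellow (398,242) and green (456,248).

```bash
cat > h.py <<'E'
import numpy as np,cv2
from station import ctrl
np.set_printoptions(precision=4,suppress=True)
def ray(n,u,v,z):
    c=ctrl.camera_info(n);K,T=c["K"],c["T"]
    d=T[:3,:3]@np.linalg.solve(K,[u,v,1.]);o=T[:3,3]
    return o+d*(z-o[2])/d[2]
def dep(n,u,v,D):
    c=ctrl.camera_info(n);K,T=c["K"],c["T"]
    return T[:3,:3]@(np.linalg.solve(K,[u,v,1.])*D)+T[:3,3]
def cloud(n,d):
    c=ctrl.camera_info(n);K,T=c["K"],c["T"]
    v,u=np.mgrid[:d.shape[0],:d.shape[1]]
    P=np.stack([(u-K[0,2])/K[0,0]*d,(v-K[1,2])/K[1,1]*d,d],-1)
    return P@T[:3,:3].T+T[:3,3]
E
python3 - <<'E'
from h import *
for n in("top","scene"):
    z=np.load(n+"0.npz");im,d=z["im"],z["d"];P=cloud(n,d)
    h=cv2.cvtColor(im,cv2.COLOR_BGR2HSV)
    for name,lo,hi in(("blue",100,130),("yellow",22,34),("green",55,85)):
        m=cv2.inRange(h,(lo,120,60),(hi,255,255))
        nn,l,s,c=cv2.connectedComponentsWithStats(m)
        for i in range(1,nn):
            if s[i,4]>60:
                mi=l==i; pts=np.argwhere(mi)[:,::-1].astype(np.float32)
                (cx,cy),ax,_=cv2.fitEllipse(cv2.convexHull(pts))
                print(n,name,s[i],np.array([cx,cy]),ax,ray(n,cx,cy,.0585),"medz",np.median(P[mi],0))
    m=cv2.inRange(h,(5,180,120),(16,255,255))
    nn,l,s,c=cv2.connectedComponentsWithStats(m)
    for i in range(1,nn):
        if s[i,4]>60: 
            q=P[l==i]; q=q[d[l==i]>0]; print(n,"orange",s[i],q.min(0),q.max(0)); 
            t=q[np.abs(q[:,2]-.23)<.006]
            if len(t)>10: print(" toprail",len(t),t[t[:,0].argmin()],t[t[:,0].argmax()],t[t[:,1].argmin()],t[t[:,1].argmax()],np.percentile(q[:,2],[90,99]))
E
```

```text
top blue [330 210  23  23 254] [340.9909 221.0812] (21.727554321289062, 22.383625030517578) [ 0.54   -0.116   0.0585] medz [ 0.5395 -0.1154  0.0578]
top yellow [386 231  23  23 268] [397.153  241.8295] (22.0494384765625, 22.58013343811035) [ 0.4892 -0.2656  0.0585] medz [ 0.4889 -0.2654  0.0576]
top green [445 238  22  22 242] [455.4853 248.4587] (21.306991577148438, 22.47242546081543) [ 0.4762 -0.4203  0.0585] medz [ 0.4755 -0.4199  0.0583]
top orange [184 192  67  73 278] [0.4121 0.1185 0.0148] [0.6174 0.2625 0.2355]
 toprail 263 [0.4121 0.2585 0.2263] [0.5812 0.1292 0.2266] [0.5786 0.129  0.2281] [0.4164 0.2625 0.2303] [0.2324 0.2349]
scene blue [ 146    0   70   46 2564] [180.8035  16.4571] (55.530670166015625, 71.7744369506836) [-0.5547  0.9688  0.0585] medz [-0.7567  1.1747 -0.0959]
scene blue [ 225    0  105   85 6208] [277.4177  18.2949] (106.59852600097656, 151.0160369873047) [-0.1617  1.1831  0.0585] medz [-0.1861  1.2563 -0.0618]
scene blue [223 279  23  20 237] [234.115  288.3034] (19.55619239807129, 23.49498176574707) [ 0.5417 -0.1147  0.0585] medz [ 0.5446 -0.1169  0.05
[... 259 characters left out ...]
0.2637  0.0585] medz [ 0.4917 -0.2645  0.0583]
scene yellow [186 325  21  25 103] [195.6229 337.6883] (4.441167831420898, 34.97697067260742) [ 0.5471 -0.2765  0.0585] medz [ 0.5335 -0.2643  0.0308]
scene green [119 358  27  26 337] [131.7386 370.703 ] (23.063814163208008, 28.64476203918457) [ 0.4772 -0.4184  0.0585] medz [ 0.4797 -0.4198  0.0582]
scene green [137 371  24  30 124] [148.5198 385.6368] (5.300721168518066, 39.77061462402344) [ 0.5334 -0.4239  0.0585] medz [ 0.5205 -0.4189  0.0299]
scene orange [272 139  27  51 173] [0.4144 0.1215 0.2249] [0.5856 0.2637 0.2462]
 toprail 170 [0.4144 0.2637 0.2294] [0.5793 0.1275 0.2345] [0.5793 0.1275 0.2345] [0.4144 0.2637 0.2294] [0.2334 0.236 ]
```

The eyes from the two views agree to 2 mm: fan (0.541,-0.115), lamp (0.490,-0.265), drill (0.477,-0.420). Next I'll measure the hinge, the drill's yaw and the tool axes.

```bash
python3 - <<'E'
from h import *
from scipy.spatial.transform import Rotation as R
z=np.load("top0.npz");im,d=z["im"],z["d"];P=cloud("top",d)
print("base corners",ray("top",167,206,.012),ray("top",260,205,.012),ray("top",261,92,.012))
print("post top",ray("top",251,192,.244))
for n in("top","scene"):
    z=np.load(n+"0.npz");im,d=z["im"],z["d"];P=cloud(n,d)
    h=cv2.cvtColor(im,cv2.COLOR_BGR2HSV)
    m=(cv2.inRange(h,(5,150,100),(16,255,255))>0)&(abs(P[...,2]-.230)<.008)&(P[...,0]<.62)&(P[...,1]>.1)
    q=P[m][:,:2].astype(np.float32)
    vx,vy,x0,y0=cv2.fitLine(q,cv2.DIST_HUBER,0,.01,.01).ravel()
    if vx>0: vx,vy=-vx,-vy
    s=(q-[x0,y0])@[vx,vy]; nrm=(q-[x0,y0])@[-vy,vx]
    print(n,len(q),"ang",np.degrees(np.arctan2(vy,vx)),"ends",np.array([x0,y0])+s.max()*np.array([vx,vy]),np.array([x0,y0])+s.min()*np.array([vx,vy]),s.max()-s.min(),np.percentile(nrm,[2,98]),
     "hinge",np.array([x0,y0])+(s.max()-.228)*np.array([vx,vy]))
# base edge from depth in scene/top: points z~.012 greyish
z=np.load("top0.npz");im,d=z["im"],z["d"];P=cloud("top",d)
m=(abs(P[...,2]-.012)<.005)
crop=cv2.resize(im[60:290,140:330],None,fx=3,fy=3,interpolation=cv2.INTER_CUBIC);cv2.imwrite("pics/crop.png",crop)
o=ctrl.get_obs();print(R.from_rotvec(o["tool_rot"]).as_matrix())
E
```

```text
base corners [0.5726 0.3575 0.012 ] [0.583  0.1024 0.012 ] [0.9051 0.1106 0.012 ]
post top [0.5811 0.1142 0.244 ]
top 344 ang 141.9673 ends [0.4129 0.2614] [0.5814 0.1296] 0.21396089 [-0.0043  0.0044] hinge [0.5925 0.1209]
scene 223 ang 141.34045 ends [0.414  0.2633] [0.581  0.1297] 0.21390767 [-0.0066  0.0038] hinge [0.592  0.1209]
[[-0.0006  0.4003 -0.9164]
 [ 0.0018 -0.9164 -0.4003]
 [-1.     -0.0019 -0.0002]]
```

View pics/crop.png

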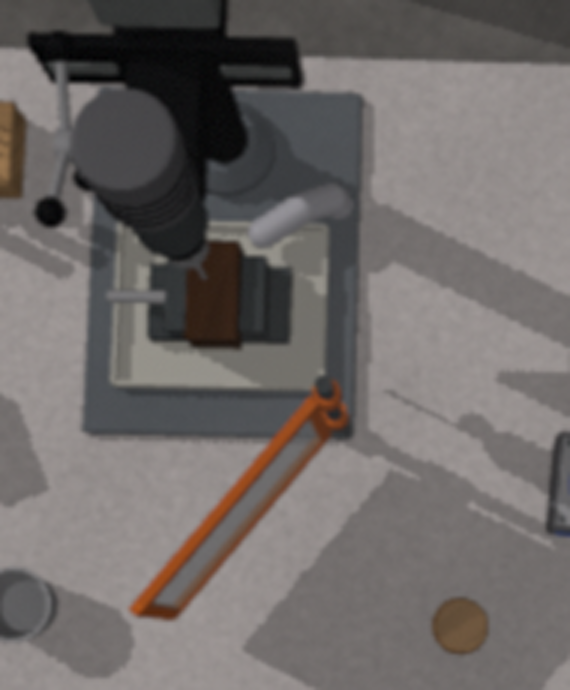

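```bash
python3 - <<'E'
from h import *
a,b,c=ray("top",167.3,204.5,.012),ray("top",257.3,205.7,.012),ray("top",260.9,91,.012)
print(a,b,c,np.linalg.norm(a-b),np.linalg.norm(b-c))
y1=np.degrees(np.arctan2(*(a-b)[[1,0]]))-90; y2=np.degrees(np.arctan2(*(c-b)[[1,0]])); print("yaw",y1,y2)
print("post",ray("top",248.3,188.3,.244))
for yaw in(y1,y2,(y1+y2)/2):
    t=np.radians(yaw);Rm=np.array([[np.cos(t),-np.sin(t)],[np.sin(t),np.cos(t)]])
    print(yaw,"origin from corner",b[:2]-Rm@[-.12,-.125],"hinge",b[:2]+Rm@[.01,.013], "from hinge: push shut",np.array([.5922,.1209])+Rm@[-.005,.165],"angle",np.radians(141.7-90-yaw))
for n,u,v in(("jar",293,268),("cup",146,260)): print(n,ray("top",u,v,.05))
E
```

```text
[0.5768 0.3569 0.012 ] [0.5809 0.1097 0.012 ] [0.908  0.1109 0.012 ] 0.24717843188881847 0.3271900329802858
yaw 0.938505866020023 0.21179011743412215
post [0.5896 0.1207 0.244 ]
0.938505866020023 origin from corner [0.6988 0.2367] hinge [0.5906 0.1229] from hinge: push shut [0.5845 0.2858] angle 0.885955205869738
0.21179011743412215 origin from corner [0.7004 0.2352] hinge [0.5908 0.1228] from hinge: push shut [0.5866 0.2859] angle 0.8986387884086573
0.5751479917270725 origin from corner [0.6996 0.2359] hinge [0.5907 0.1228] from hinge: push shut [0.5855 0.2858] angle 0.8922969971391976
jar [0.4126 0.0079 0.05  ]
cup [0.4225 0.3963 0.05  ]
```

Two routes agree to 2 mm on the hinge, at (0.592,0.121). The drill's yaw is about 0.6° and the guard angle about 0.89 rad. The tool's -z axis already points midway between the push directions at the start and end of the swing, so no turn is needed. I'll shut the fingers and travel at height.

>>> drive_tool:
  commands: "1 -0.2 -0.4 -0.5; 1 -0.3 -1 -1.4; 1 -0.3 -1.6 -2.3; 1 -0.3 -2.2 -3.2; 1 -0.3 -2.8 -4.1; 1 -0.3 -3.4 -5; 1 -0.3 -4 -5.9; 1 -0.3 -4.5 -6.6"
  newtons: 20

```text
schema error: expected 5 numbers
```

>>> drive_tool:
  commands: "1 -0.2 -0.4 -0.5 0; 1 -0.3 -1 -1.4 0; 1 -0.3 -1.6 -2.3 0; 1 -0.3 -2.2 -3.2 0; 1 -0.3 -2.8 -4.1 0; 1 -0.3 -3.4 -5 0; 1 -0.3 -4 -5.9 0; 1 -0.3 -4.5 -6.6 0"
  newtons: 20

```text
t: 0.77
tool_pos: [0.4192, -0.3023, 0.2429]
tool_rot: [1.995, 0.417, -1.995]
contact_force: [0.5, -1.1, 0.2]
opening: -0.0
```

>>> drive_tool:
  commands: "1 0 -0.9 -0.4 0; 1 0 -1.8 -0.7 0; 1 0 -2.7 -1.1 0; 1 0 -3.6 -1.4 0; 1 0 -4.5 -1.8 0; 1 0 -5.4 -2.2 0; 1 0 -6.2 -2.5 0; 1 0 -7 -2.8 0"

```text
t: 1.43
tool_pos: [0.4086, -0.001, 0.243]
tool_rot: [1.995, 0.417, -1.995]
contact_force: [1.8, -0.1, -0.3]
opening: 0.0003
```

>>> drive_tool:
  commands: "1 0 -0.7 -0.4 0; 1 0.2 -1.5 -0.8 0; 1 0.4 -2.3 -1.3 0; 1 0.7 -3.1 -1.7 0; 1 0.95 -3.6 -2 0; 1 0.95 -3.9 -2.2 0; 1 0.95 -3.95 -2.2 0"

```text
t: 2.02
tool_pos: [0.4258, 0.1791, 0.2038]
tool_rot: [1.99, 0.42, -1.996]
contact_force: [-0.0, -1.1, 0.1]
opening: -0.0002
```

```bash
python3 - <<'E'
from h import *
im,d=ctrl.get_image("scene"); cv2.imwrite("pics/s1.png",im); 
im,d=ctrl.get_image("top"); cv2.imwrite("pics/t1.png",im)
o=ctrl.get_obs(); print(o["tool_pos"],o["contact_force"],o["q"])
H=np.array([.592,.121]); 
# finger-centre waypoints: guard angle world th, support distance
y=np.array([.4003,-.9164]);z=np.array([-.9164,-.4003]);p0=np.array([.4284,.1794])
for th in np.radians([51.7,45,40,35,30,25,20,15,10,7,5,3,1.5,0.6]):
    dl=abs(th-np.radians(23.6)); s=.005+.011*np.cos(dl)+.0145*np.sin(dl)
    c=H+.165*np.array([-np.sin(th),np.cos(th)])-s*np.array([np.cos(th),np.sin(th)])
    print(round(np.degrees(th),1),c,"y,z units",(c-p0)@y/.04,(c-p0)@z/.04)
E
```

```text
[0.4263 0.1773 0.205 ] [ 0.5353 -1.5897 -0.4085] [ 0.2331 -0.3378  2.0082 -0.0004  1.4723  1.3907]
51.7 [0.4492 0.2064] y,z units -0.4099485049162444 -0.7456038210523814
45.0 [0.4608 0.2232] y,z units -0.678074368210788 -1.180355234170083
40.0 [0.4709 0.2348] y,z units -0.8432818279361626 -1.5275504176050017
35.0 [0.4821 0.2455] y,z units -0.9762759638750729 -1.8910192057954
30.0 [0.4943 0.2551] y,z units -1.0752261620405803 -2.2676135267324917
25.0 [0.5074 0.2636] y,z units -1.1386396458730252 -2.6539490943570225
20.0 [0.5197 0.2703] y,z units -1.1682510557345342 -3.0010127814476784
15.0 [0.5319 0.2757] y,z units -1.1709770797211267 -3.3341832113055823
10.0 [0.5445 0.2802] y,z units -1.1465452725173229 -3.669220996149652
7.0 [0.5524 0.2824] y,z units -1.1185988381128376 -3.870276514910884
5.0 [0.5576 0.2836] y,z units -1.094364350327817 -4.004036288355914
3.0 [0.563  0.2847] y,z units -1.0656163688866789 -4.137405143108294
1.5 [0.567  0.2854] y,z units -1.0410803782016385 -4.2370858396865
0.6 [0.5695 0.2858] y,z units -1.0251312310107397 -4.296721971003132
```

View pics/s1.png

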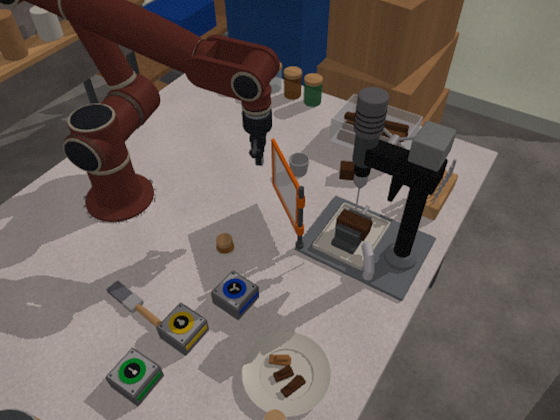

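View pics/t1.png

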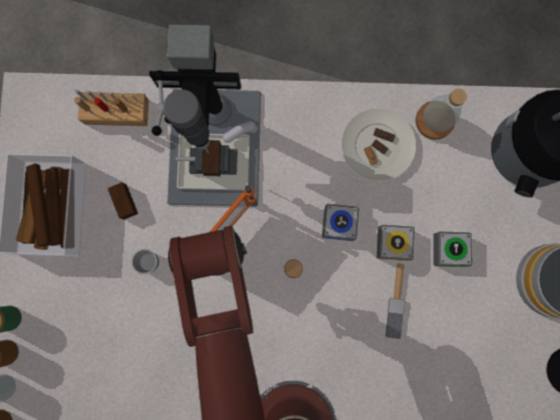

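Fingertips at scene (258,160), on the guard's outer side and clear of it. I'll start the push gently.

>>> drive_tool:
  commands: "1 0 -0.25 -0.35 0; 1 0 -0.35 -0.6 0; 1 0 -0.41 -0.75 0; 1 0 -0.5 -0.9 0; 1 0 -0.6 -1.05 0; 1 0 -0.68 -1.2 0; 1 0 -0.76 -1.35 0; 1 0 -0.84 -1.53 0"

```text
t: 2.78
tool_pos: [0.4696, 0.2325, 0.2053]
tool_rot: [1.994, 0.416, -1.995]
contact_force: [0.0, -1.8, -0.4]
opening: -0.0
```

>>> drive_tool:
  commands: "1 0 -0.07 -0.18 0; 1 0 -0.13 -0.36 0; 1 0 -0.18 -0.55 0; 1 0 -0.23 -0.74 0; 1 0 -0.26 -0.93 0; 1 0 -0.29 -1.12 0; 1 0 -0.31 -1.3 0; 1 0 -0.33 -1.47 0"

```text
t: 3.45
tool_pos: [0.5185, 0.2685, 0.2052]
tool_rot: [1.994, 0.417, -1.995]
contact_force: [-1.1, -2.2, 0.4]
opening: 0.0001
```

>>> drive_tool:
  commands: "1 0 0 -0.15 0; 1 0 0 -0.3 0; 1 0 0.01 -0.45 0; 1 0 0.02 -0.6 0; 1 0 0.04 -0.75 0; 1 0 0.05 -0.87 0; 1 0 0.05 -0.87 0"

```text
t: 4.03
tool_pos: [0.5517, 0.2806, 0.2054]
tool_rot: [1.996, 0.417, -1.994]
contact_force: [-0.8, -0.4, -1.1]
opening: -0.0001
```

```bash
python3 - <<'E'
from h import *
im,d=ctrl.get_image("scene"); cv2.imwrite("pics/s2.png",im); P=cloud("scene",d)
h=cv2.cvtColor(im,cv2.COLOR_BGR2HSV)
m=(cv2.inRange(h,(5,150,100),(16,255,255))>0)&(abs(P[...,2]-.230)<.01)&(P[...,0]<.65)&(P[...,1]>.1)
q=P[m][:,:2].astype(np.float32)
vx,vy,x0,y0=cv2.fitLine(q,cv2.DIST_HUBER,0,.01,.01).ravel()
print(len(q),np.degrees(np.arctan2(vy,vx)),q.min(0),q.max(0))
o=ctrl.get_obs(); print(o["tool_pos"],o["contact_force"])
E
```

```text
216 -81.81859 [0.5582 0.1389] [0.5941 0.3504]
[0.5513 0.2806 0.2055] [-0.019   0.5787  0.1723]
```

View pics/s2.png

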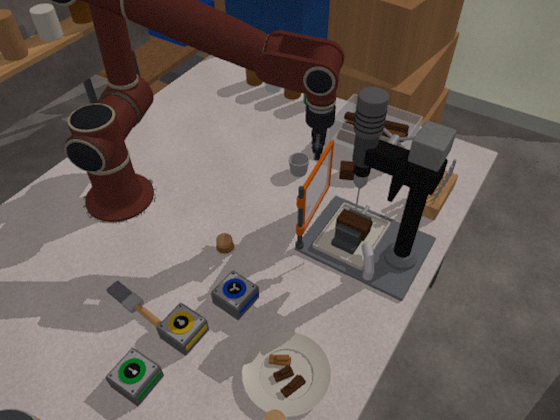

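The guard has swung with the fingers to about 7.5° from shut, as predicted (frame at scene (318,185)). The rest goes in small steps with force checks.

>>> drive_tool:
  commands: "1 0 0.02 -0.06 0; 1 0 0.03 -0.12 0; 1 0 0.04 -0.18 0; 1 0 0.05 -0.24 0; 1 0 0.06 -0.28 0; 1 0 0.06 -0.32 0; 1 0 0.06 -0.32 0"

```text
t: 4.67
tool_pos: [0.5636, 0.2831, 0.2053]
tool_rot: [1.995, 0.417, -1.994]
contact_force: [-1.2, 0.5, 0.2]
opening: -0.0001
```

>>> drive_tool:
  commands: "1 0 0.01 -0.03 0; 1 0 0.02 -0.06 0; 1 0 0.02 -0.06 0"

```text
t: 4.92
tool_pos: [0.566, 0.2834, 0.2053]
tool_rot: [1.995, 0.417, -1.995]
contact_force: [-1.3, 0.4, 0.5]
opening: 0.0001
```

```bash
cat > g.py <<'E'
from h import *
import sys
im,d=ctrl.get_image("scene"); cv2.imwrite(f"pics/{sys.argv[1]}.png",im); P=cloud("scene",d)
h=cv2.cvtColor(im,cv2.COLOR_BGR2HSV)
m=(cv2.inRange(h,(5,150,100),(16,255,255))>0)&(abs(P[...,2]-.230)<.01)&(P[...,0]<.65)&(P[...,1]>.1)
q=P[m][:,:2].astype(np.float32)
vx,vy,x0,y0=cv2.fitLine(q,cv2.DIST_HUBER,0,.01,.01).ravel()
print(len(q),np.degrees(np.arctan2(vy,vx)),q.min(0),q.max(0))
o=ctrl.get_obs(); print(o["t"],o["tool_pos"],o["contact_force"])
E
python3 g.py s3
```

```text
237 -87.04236 [0.5779 0.1374] [0.5952 0.3516]
4.9667 [0.566  0.2834 0.2053] [-1.4444 -0.8263 -0.1733]
```

>>> drive_tool:
  commands: "1 0 0.01 -0.03 0; 1 0 0.02 -0.06 0; 1 0 0.02 -0.06 0"

```text
t: 5.22
tool_pos: [0.5685, 0.2836, 0.2053]
tool_rot: [1.995, 0.417, -1.995]
contact_force: [-0.3, -1.5, 0.0]
opening: -0.0
```

>>> drive_tool:
  commands: "1 0 0.01 -0.03 0; 1 0 0.01 -0.03 0"

```text
t: 5.38
tool_pos: [0.5698, 0.2837, 0.2053]
tool_rot: [1.995, 0.416, -1.995]
contact_force: [-1.3, -0.4, 0.4]
opening: -0.0001
```

>>> drive_tool:
  commands: "1 0 0.01 -0.02 0; 1 0 0.01 -0.02 0"

```text
t: 5.55
tool_pos: [0.5706, 0.2837, 0.2053]
tool_rot: [1.995, 0.417, -1.995]
contact_force: [-1.3, -0.8, -0.4]
opening: -0.0
```

```bash
python3 g.py s4
```

```text
246 -88.99947 [0.5828 0.1378] [0.5968 0.3519]
5.6 [0.5706 0.2837 0.2053] [-0.7337  0.4759  0.357 ]
```

>>> drive_tool:
  commands: "1 0 0.01 -0.03 0; 1 0 0.01 -0.03 0"

```text
t: 5.77
tool_pos: [0.5719, 0.2838, 0.2053]
tool_rot: [1.995, 0.417, -1.995]
contact_force: [-2.1, -1.0, -0.1]
opening: -0.0002
```

>>> drive_tool:
  commands: "1 0 0.01 -0.03 0; 1 0 0.01 -0.03 0"

```text
t: 5.93
tool_pos: [0.5729, 0.2838, 0.2053]
tool_rot: [1.994, 0.417, -1.995]
contact_force: [-2.9, -1.3, 0.5]
opening: -0.0
```

>>> drive_tool:
  commands: "1 0 0 -0.03 0; 1 0 0 -0.03 0; 1 0 0 -0.03 0"

```text
t: 6.18
tool_pos: [0.5731, 0.2839, 0.2052]
tool_rot: [1.991, 0.416, -1.998]
contact_force: [-5.3, -2.5, 2.9]
opening: 0.0004
```

```bash
python3 g.py s5
```

```text
246 -89.51834 [0.5856 0.1374] [0.597  0.3532]
6.2333 [0.5731 0.2839 0.2052] [-5.7675 -3.3702  2.3628]
```

Stop felt: the force rose to about 7 N and the tool halted, with the frame at 0.5° in world axes. I'll back off straight out of the face, then look again.

>>> drive_tool:
  commands: "1 0 0 0.2 0; 1 0 0 0.6 0; 1 0 0 1.2 0; 1 0 0 1.6 0; 1 0 0 1.6 0"

```text
t: 6.65
tool_pos: [0.5138, 0.2582, 0.2054]
tool_rot: [1.995, 0.417, -1.994]
contact_force: [0.5, 1.1, 0.6]
opening: -0.0
```

```bash
python3 g.py s6; python3 - <<'E'
from h import *
o=ctrl.get_obs();p=o["tool_pos"][:2];y=np.array([.4003,-.9164]);z=np.array([-.9164,-.4003])
for c in([.48,.06],[.541,-.1155]): d=np.array(c)-p;print(c,d@y/.04,d@z/.04)
E
```

```text
239 -89.45772 [0.586 0.137] [0.597  0.3517]
6.7 [0.5151 0.2587 0.2057] [ 0.552  -0.0919  0.6   ]
[0.48, 0.06] 4.200087903102719 2.791978645490566
[0.541, -0.1155] 8.83125040310272 3.150784895490565
```

View pics/s6.png

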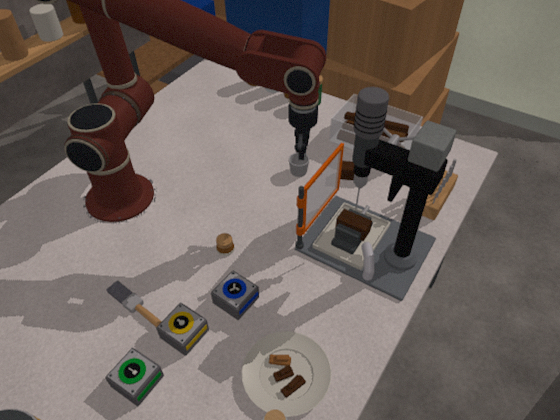

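The guard stays shut (frame at scene (320,190), 0.5° in world axes against a drill yaw of about 0.6°). Now to the fan switch, at height.

>>> drive_tool:
  commands: "1 0 0.5 0.4 0; 1 0 1.2 0.9 0; 1 0 2 1.5 0; 1 0 2.8 2 0; 1 0 3.5 2.4 0; 1 0 4.2 2.8 0; 1 0 5 2.9 0; 1 0 5.7 2.9 0"

```text
t: 7.37
tool_pos: [0.5013, 0.0012, 0.2061]
tool_rot: [1.997, 0.414, -1.992]
contact_force: [0.5, 1.1, -0.3]
opening: -0.0001
```

>>> drive_tool:
  commands: "1 0 0.7 0.05 0; 1 0 1.4 0.1 0; 1 0 2.1 0.15 0; 1 0 2.7 0.2 0; 1 0 3.05 0.25 0; 1 0 3.13 0.25 0; 1 0 3.13 0.25 0; 1 0 3.13 0.25 0"

```text
t: 8.03
tool_pos: [0.5415, -0.1146, 0.2052]
tool_rot: [1.995, 0.418, -1.995]
contact_force: [0.1, -0.2, -0.5]
opening: -0.0
```

```bash
cat > e.py <<'E'
from h import *
import sys
from scipy.spatial.transform import Rotation as R
o=ctrl.get_obs();p=o["tool_pos"];M=R.from_rotvec(o["tool_rot"]).as_matrix()
print(o["t"],p,o["contact_force"],"x axis",M[:,0])
for n,c in(("fan",[.541,-.1155,.0805]),("lamp",[.490,-.2648,.0805]),("drill",[.4766,-.4195,.0805])): print(n,(np.array(c)-p)@M/.04)
E
python3 e.py
```

```text
8.0333 [ 0.5415 -0.1146  0.2052] [ 0.1224 -0.222  -0.4786] x axis [-0.0001  0.0007 -1.    ]
fan [3.1171 0.0182 0.0199]
lamp [3.1148 2.9269 2.6838]
drill [3.1122 6.336  4.5407]
```

Over the fan eye to within 1 mm. I'll descend to 22 mm above the window and hold there.

>>> drive_tool:
  commands: "1 0.5 0 0 0; 1 1.1 0 0 0; 1 1.7 0 0 0; 1 2.3 0 0 0; 1 2.7 0 0 0; 1 2.95 0 0 0; 1 3.1 0 0 0; 1 3.1 0 0 0"

```text
t: 8.7
tool_pos: [0.5407, -0.1144, 0.0803]
tool_rot: [1.993, 0.419, -1.996]
contact_force: [0.2, -0.4, 0.7]
opening: 0.0002
```

>>> drive_tool:
  commands: "1 0 0 0 0; 1 0 0 0 0; 1 0 0 0 0; 1 0 0 0 0; 1 0 0 0 0; 1 0 0 0 0; 1 0 0 0 0; 1 0 0 0 0"

```text
t: 9.37
tool_pos: [0.5414, -0.1154, 0.0814]
tool_rot: [1.995, 0.417, -1.995]
contact_force: [0.3, 0.3, 0.5]
opening: 0.0002
```

>>> drive_tool:
  commands: "1 0 0 0 0; 1 0 0 0 0; 1 0 0 0 0; 1 0 0 0 0; 1 0 0 0 0; 1 0 0 0 0; 1 0 0 0 0; 1 0 0 0 0"

```text
t: 10.03
tool_pos: [0.5414, -0.1154, 0.0813]
tool_rot: [1.995, 0.417, -1.995]
contact_force: [0.5, -0.3, -0.2]
opening: -0.0001
```

>>> drive_tool:
  commands: "1 0 0 0 0; 1 0 0 0 0; 1 0 0 0 0; 1 0 0 0 0; 1 0 0 0 0; 1 0 0 0 0; 1 0 0 0 0; 1 0 0 0 0"

```text
t: 10.7
tool_pos: [0.5414, -0.1154, 0.0813]
tool_rot: [1.995, 0.417, -1.995]
contact_force: [-1.1, -0.2, 0.2]
opening: -0.0001
```

>>> drive_tool:
  commands: "1 0 0 0 0; 1 0 0 0 0; 1 0 0 0 0; 1 0 0 0 0; 1 0 0 0 0; 1 0 0 0 0; 1 0 0 0 0; 1 0 0 0 0"

```text
t: 11.37
tool_pos: [0.5414, -0.1154, 0.0813]
tool_rot: [1.995, 0.417, -1.995]
contact_force: [-0.5, -0.5, 0.5]
opening: -0.0003
```

```bash
python3 g.py s7; python3 e.py
```

```text
235 -89.62404 [0.5866 0.1367] [0.5964 0.3512]
11.4167 [ 0.5414 -0.1154  0.0813] [-0.195   0.4916 -0.5317]
11.4167 [ 0.5414 -0.1154  0.0813] [-0.195   0.4916 -0.5317] x axis [ 0. -0. -1.]
fan [ 0.0205 -0.0012  0.0105]
lamp [0.0205 2.9089 2.673 ]
drill [0.0205 6.319  4.528 ]
```

View pics/s7.png

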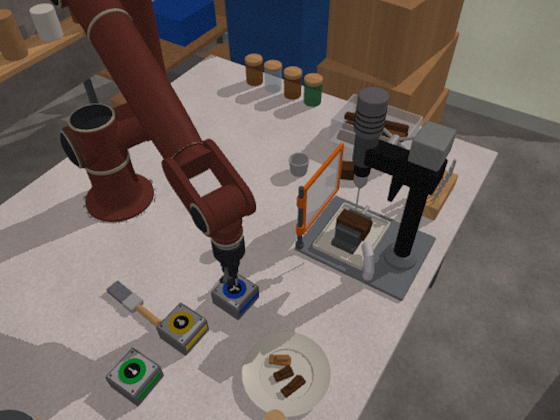

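Fingertips at scene (232,285), held still above the blue window for 2.7 s, guard still shut. I'll rise and go round the lamp switch on the robot's side.

>>> drive_tool:
  commands: "1 -0.5 0 0 0; 1 -1.3 0 0 0; 1 -2.1 0 0 0; 1 -2.8 0 0 0; 1 -3.1 0 0 0; 1 -3.1 0 0 0"

```text
t: 11.92
tool_pos: [0.5435, -0.1161, 0.2095]
tool_rot: [2.0, 0.412, -1.987]
contact_force: [-0.2, -0.5, -0.5]
opening: 0.0003
```

>>> drive_tool:
  commands: "1 0 0.1 0.5 0; 1 0 0.25 1.3 0; 1 0 0.4 2.1 0; 1 0 0.55 2.9 0; 1 0 0.7 3.7 0; 1 0 0.88 4.5 0; 1 0 1.5 4.85 0; 1 0 2.2 5.2 0"

```text
t: 12.58
tool_pos: [0.3838, -0.2789, 0.2025]
tool_rot: [1.994, 0.419, -1.998]
contact_force: [1.6, 0.2, 0.2]
opening: 0.0002
```

>>> drive_tool:
  commands: "1 0 0.6 0.35 0; 1 0 1.1 0.63 0; 1 0 1.8 0.4 0; 1 0 2.5 0.1 0; 1 0 3.2 -0.2 0; 1 0 3.8 -0.5 0; 1 0 4.1 -0.68 0; 1 0 4.12 -0.69 0"

```text
t: 13.25
tool_pos: [0.4778, -0.4197, 0.2016]
tool_rot: [1.994, 0.421, -1.998]
contact_force: [-0.4, 0.5, -0.8]
opening: -0.0
```

```bash
python3 e.py
```

```text
13.25 [ 0.4778 -0.4197  0.2016] [-0.3963  0.5466 -0.8184] x axis [-0.0027  0.0032 -1.    ]
fan [ 3.0482 -6.3248 -4.4955]
lamp [ 3.0396 -3.4146 -1.8332]
drill [ 3.0281 -0.0045  0.0218]
```

>>> drive_tool:
  commands: "1 0 0 0 0; 1 0.5 0 0 0; 1 1.1 0 0 0; 1 1.7 0 0 0; 1 2.3 0 0 0; 1 2.7 0 0 0; 1 2.95 0 0 0; 1 3.1 0 0 0"

```text
t: 13.92
tool_pos: [0.4756, -0.4176, 0.0788]
tool_rot: [1.994, 0.42, -1.998]
contact_force: [-0.1, -0.0, 0.1]
opening: 0.0002
```

>>> drive_tool:
  commands: "1 0 0 0 0; 1 0 0 0 0; 1 0 0 0 0; 1 0 0 0 0; 1 0 0 0 0; 1 0 0 0 0; 1 0 0 0 0; 1 0 0 0 0"

```text
t: 14.58
tool_pos: [0.4773, -0.4194, 0.0815]
tool_rot: [1.995, 0.416, -1.994]
contact_force: [-0.2, -0.2, 0.1]
opening: 0.0001
```

```bash
python3 g.py s8; python3 e.py
```

```text
244 -89.709984 [0.5871 0.1381] [0.5973 0.3536]
14.6333 [ 0.4773 -0.4193  0.0814] [ 0.0687 -0.2061  0.74  ]
14.6333 [ 0.4773 -0.4193  0.0814] [ 0.0687 -0.2061  0.74  ] x axis [ 0.0001 -0.0001 -1.    ]
fan [ 0.0224 -6.3232 -4.4998]
lamp [ 0.0227 -3.413  -1.8375]
drill [ 0.0232 -0.0029  0.0175]
```

>>> drive_tool:
  commands: "1 0 0 0 0; 1 0 0 0 0; 1 0 0 0 0; 1 0 0 0 0; 1 0 0 0 0; 1 0 0 0 0; 1 0 0 0 0; 1 0 0 0 0"

```text
t: 15.3
tool_pos: [0.4773, -0.4192, 0.0813]
tool_rot: [1.995, 0.417, -1.995]
contact_force: [-0.1, 0.2, -0.5]
opening: -0.0002
```

>>> drive_tool:
  commands: "1 0 0 0 0; 1 0 0 0 0; 1 0 0 0 0; 1 0 0 0 0; 1 0 0 0 0; 1 0 0 0 0; 1 0 0 0 0; 1 0 0 0 0"

```text
t: 15.97
tool_pos: [0.4773, -0.4192, 0.0813]
tool_rot: [1.995, 0.417, -1.995]
contact_force: [0.7, -0.2, 0.5]
opening: -0.0002
```

>>> drive_tool:
  commands: "1 0 0 0 0; 1 0 0 0 0; 1 0 0 0 0; 1 0 0 0 0; 1 0 0 0 0; 1 0 0 0 0; 1 0 0 0 0; 1 0 0 0 0"

```text
t: 16.63
tool_pos: [0.4773, -0.4193, 0.0813]
tool_rot: [1.995, 0.417, -1.995]
contact_force: [-0.6, -0.3, -0.9]
opening: 0.0002
```

View pics/s8.png

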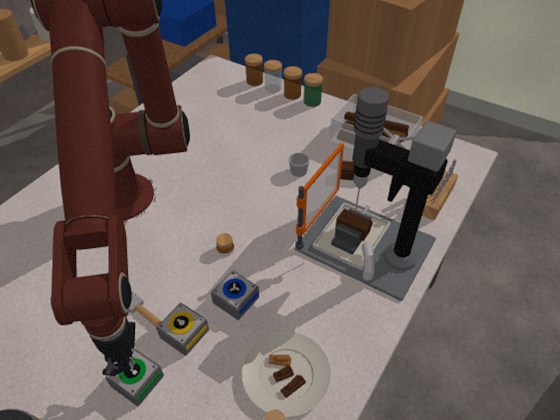

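Fingertips at scene (130,365), held above the green window for over 2 s. I'll rise and retreat towards the start pose.

>>> drive_tool:
  commands: "1 -0.5 0 0 0; 1 -1.3 0 0 0; 1 -2.1 0 0 0; 1 -2.9 0 0 0; 1 -3.5 0 0 0; 1 -3.9 0 0 0; 1 -4 0 0 0; 1 -4 0 0 0"

```text
t: 17.3
tool_pos: [0.4778, -0.4199, 0.2432]
tool_rot: [1.995, 0.413, -1.992]
contact_force: [0.3, -0.7, 0.2]
opening: -0.0001
```

>>> drive_tool:
  commands: "1 0 0.1 0.5 0; 1 0 0.2 1.3 0; 1 0 0.3 2.1 0; 1 0 0.4 2.9 0; 1 0 0.6 3.7 0; 1 0 0.7 4.5 0; 1 0 0.8 5.2 0; 1 0 0.9 5.6 0"

```text
t: 17.97
tool_pos: [0.2834, -0.5421, 0.2383]
tool_rot: [1.996, 0.419, -1.999]
contact_force: [-0.3, 0.4, 0.1]
opening: 0.0
```

>>> drive_tool:
  commands: "1 0 0 0 0; 1 0 0 0 0; 1 0 0 0 0; 1 0 0 0 0; 1 0 0 0 0; 1 0 0 0 0"

```text
t: 18.47
tool_pos: [0.2872, -0.5414, 0.2411]
tool_rot: [1.994, 0.418, -1.994]
contact_force: [-1.0, -0.8, 0.9]
opening: -0.0001
```

```bash
python3 g.py s9; python3 e.py; python3 - <<'E'
from h import *
im,d=ctrl.get_image("top"); cv2.imwrite("pics/t9.png",im)
a=np.load("top0.npz")["im"]; df=cv2.absdiff(a,im).max(2); b=np.load("scene0.npz")["im"]; ds=cv2.absdiff(b,cv2.imread("pics/s9.png")).max(2)
cv2.imwrite("pics/diff.png",np.hstack([cv2.resize(df,(400,300)),cv2.resize(ds,(400,300))])*3)
E
```

```text
241 -89.46458 [0.5868 0.1356] [0.5966 0.3534]
18.5167 [ 0.2871 -0.5415  0.2413] [ 0.0981 -0.1802 -0.3113]
18.5167 [ 0.2871 -0.5415  0.2413] [ 0.0981 -0.1802 -0.3113] x axis [ 0.  0. -1.]
fan [  4.0202  -7.2058 -10.0881]
lamp [ 4.02   -4.2989 -7.4222]
drill [ 4.0199 -0.8911 -5.563 ]
```

View pics/t9.png

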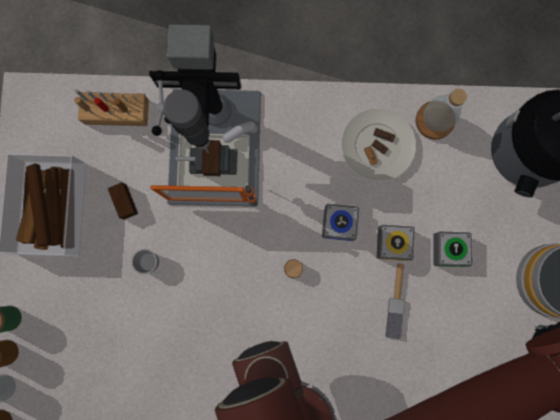

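View pics/diff.png

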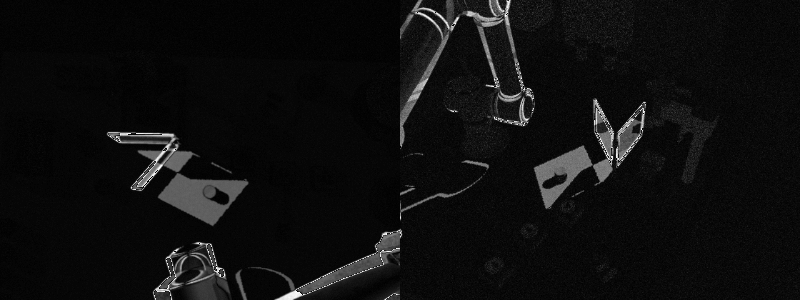

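The top picture shows the guard shut along the drill's front (155–250,193). The difference images show changes only at the guard, its shadow and the arm, so nothing else moved. The hand is more than 200 mm from every eye, and I'm handing in.

```bash
python3 -c "
from station import ctrl
print(ctrl.finish_job())"
```

```text
the job is handed in; nothing more can be done
None
```

The guard is shut, both switches were worked in order, and the job was handed in at about 18.5 s of the 56 s. The hand-in reports no verdict.

- **Guard:** I pushed it shut from about 0.89 rad with closed fingers until it met its stop, at a measured force of about 7 N. It then measured 0.5° in world axes, against a drill yaw of about 0.6° (the two yaw estimates were 0.9° and 0.2°), so it is shut well within 0.08 rad.
- **Switches:** The closed fingertips were held about 23 mm above the fan window and then the drill window, within 1 mm sideways of where I measured each. Each hold lasted 2.7 s. I went round the lamp switch on the robot's side and rose before each crossing.
- **Last checks:**
  - The hand stopped more than 200 mm from every switch window, with no contact force beyond sensor noise.
  - Comparing pictures from before and after shows changes only at the guard, its shadow and the arm. No bystander moved visibly.
- **Not confirmed:** The pictures show no indicator on the switches or the machines, so I know the fingertip positions and hold times but not that either switch responded.

No check failed. My first move call was refused because I left out the turn value, and nothing moved.

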